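Hang the lift-off door of the bench cabinet

TASK

Take the orange cabinet door out of its wooden stand by the black tab, and lower both its hinge eyes onto the two pins of the grey cabinet, feeling for the pins gently because the hinge plate can be clamped anywhere along its sideways slots; hang it standing roughly 30 degrees open, fully down on both pins. Then swing it gently shut against the cabinet's frame, past the little sprung roller that holds it, and let go. Do not force or drop the door against the cabinet, and leave the other things where they are.

Things in the scene. Friction and masses are not known exactly. Their poses are not given: they have to be found in the camera images.
- door_tab (a point): Centre of the black lifting tab on the orange door: 50 wide (y), 12 thick (x), 180 to 242 mm above the door's lower edge; this point is 215 mm above that edge. Door's axes: x thickness (outside is -x), y from hinge edge (-y) to free edge (+y), z up. Panel 150 wide, 14 thick, 180 high, about 0.45 kg. Grip the tab firmly across its thickness.
- eye_low (a point): Lower hinge eye of the door: centre of its bore at the underside, 105 mm from the door's middle towards -y, 190 mm below door_tab. Door's axes. The eye is a steel block 16 mm high with a vertical through bore of 12 mm; from the bore axis it reaches 13 mm outwards (-y), 30 mm inwards (+y, to the panel) and 12 mm either way in x.
- eye_up (a point): The same for the upper hinge eye, an equal block 110 mm straight above the lower one.
- cabinet: Grey doorless steel cabinet, fixed, 140 deep (x), 250 wide (y), 195 mm high, open to its -x. Origin: centre of underside. A frame with seal 16 mm proud of the front stops the shut door; a sprung roller under the door's lower edge near the free side yields to a few N and holds it shut. Pins near its -y edge. Shut, the door's axes agree with the cabinet's; opening turns it anticlockwise from above (yaw grows).
- pin_low_ref (a point): Where the lower pin's foot (the collar the eye rests on) would be with the hinge plate at the -y end of its slots. Cabinet's axes; 45 mm above the bench, 24 before the face. The plate is clamped (60 N) anywhere along the slots: both pins together really stand 4 to 24 mm to +y of here, not measured, new each time; x and z are true. Pin: upright, 10 across, 22 long, top 2 mm tapering to 8.
- pin_up_ref (a point): The same for the upper pin, an equal pin 110 mm straight above the lower one (foot 155 mm above the bench).
- stand: Fixed wooden stand, 120 x 120 mm, 48 high, with two slots along its y, 18 wide and 36 mm deep, at x +28 mm (the door) and -28 mm (a spare shelf board). Origin: centre of underside. The door must rise more than 36 mm to clear it.
- spare_shelf: blue loose shelf board, 14 x 130 x 130 mm, standing in the other slot of the stand (its axis 56 mm from the door's); leave alone
- spray_can: spray can, diameter 52, 120 mm high; leave alone
- screw_jar: jar, diameter 60, 70 mm high; leave alone
- screwdriver: screwdriver lying on the bench; leave alone
- wrench: wrench lying on the bench; leave alone
- tape_measure: yellow tape measure, 65 x 35 x 60 mm; leave alone
- screw_tray: grey plastic tray 110 x 80 x 30 mm; leave alone
Mind the look-alikes: they are no part of the job. Of the things that look like the part that bears door_tab, the larger one is meant. There is more than one size of the stand; the one meant has the size given above.

How it is judged (in metres and radians):
On the way, in this order (a step that is already met when the one before it is completed fails the run):
1. the door is lifted clear of the stand (z of eye_low in the frame of stand above 0.08 m and contact force between door and the fingers above 1 N), for 0.2 s.
2. the door is fully down on both pins, standing open by more than 0.25 rad (and less than 1 rad) (z of eye_low in the frame of pin_low_ref between -0.003 and 0.004 m and x of eye_low in the frame of pin_low_ref between -0.005 and 0.005 m and y of eye_low in the frame of pin_low_ref between 0 and 0.026 m and z of eye_up in the frame of pin_up_ref between -0.003 and 0.004 m and x of eye_up in the frame of pin_up_ref between -0.005 and 0.005 m and y of eye_up in the frame of pin_up_ref between 0 and 0.026 m and angle between door_tab's own z axis and vertical below 0.05 rad and angle between the x axis of door_tab and the x axis of cabinet, either way round between 0.25 and 1 rad), for 0.2 s.
At the end, for the whole second after the job is handed in: Both eyes are fully down on their pins (undersides within 4 mm above and 3 mm below the collars, within 5 mm in x of the pins' line and 0 to 26 mm to +y of the reference points), the door upright within 0.05 rad and shut (within 0.06 rad of the cabinet's axes), at rest and released (z of eye_low in the frame of pin_low_ref between -0.003 and 0.004 m and x of eye_low in the frame of pin_low_ref between -0.005 and 0.005 m and y of eye_low in the frame of pin_low_ref between 0 and 0.026 m and z of eye_up in the frame of pin_up_ref between -0.003 and 0.004 m and x of eye_up in the frame of pin_up_ref between -0.005 and 0.005 m and y of eye_up in the frame of pin_up_ref between 0 and 0.026 m and angle between door_tab's own z axis and vertical below 0.05 rad and angle between the x axis of door_tab and the x axis of cabinet, either way round below 0.06 rad and linear speed of door below 0.02 m/s and angular speed of door below 0.1 rad/s and contact force between door and the fingers below 0.1 N); the robot touches nothing.
It fails at once if the door presses or knocks on the cabinet or its pins with more than 50 N (contact force between door and cabinet above 50 N).
It fails at once if one of the other things is displaced by more than 30 mm (distance of any of spare_shelf, spray_can, screw_jar, screwdriver, wrench, tape_measure, screw_tray from where it was at the start of the episode above 0.03 m).
It also fails if it takes over 69 s, if anything falls off the work surface, if the arm or the gripper's body presses on something with over 40 N, if the wrist force passes 120 N, or if a joint passes its speed limit or range.

ROBOT

A 6-joint arm with a two-finger parallel gripper is mounted at the origin on the work surface. World frame = base frame: x ahead of the robot, y to its left, z up, the work surface at z = 0. Lengths are in m, angles in degrees, forces in N, time in s.
With the tool pointing down it reaches from about 0.25 to 0.725 m from the base axis. Payload 9.7 kg.
Tool frame: the origin (TCP) lies midway between the tips of the shut fingers; the grasp point (between the pads) lies 19 mm behind it; x points along the fingers, y is the direction in which the jaws open and shut, and the axes are right-handed (so a half turn about x gives the same grasp; the last joint's range is limited). The gripper opens to 85 mm and grips with 20 to 120 N. Pads are 22 mm wide; open, the fingers measure 114 mm over their backs; the gripper's body (76 mm by 85 mm) begins 54 mm behind the grasp point. The pads swing forward as they close: fully open they stand 13 mm farther back than shut.
Start: joints at [71.849, 4.979, 10.078, 95.1, 0, 90], TCP at [0.171, 0.523, 0.231] pointing down, gripper open.
Joint ranges: [-179.16, 179.16], [-48.56, 103.87], [-65.8, 70.77], [-126.05, 130.52], [-82.76, 87.17], [-180, 180]. Speed limits (degrees/s): [127.2, 127.2, 147.25, 180, 180, 180].

INTERFACE

Orientations are given as [roll, pitch, yaw] about the fixed x, y, z axes, in that order (R = Rz(yaw) Ry(pitch) Rx(roll)).
In Python, from rig import readout, grab_frame, bot, look_for gives the robot as it stands.
- The arm moves only by the tool jog_arm, never from a script. Its argument "plan" is a list of rows, each an object of numbers: "dx", "dy", "dz": the shift along the tool's x, y, z in cm; "wx", "wy", "wz": the turn, a rotation vector about the tool's x, y, z in rad; "hand": the closure, from -1 (fully open) to 1 (shut), so that 0 is half open. A call has 1 to 8 rows; each row shifts and turns the commanded pose from where the row before left it, along the tool's axes as they then stand; what a row does not reach is not made up. A row lasts 1/8 s, in which the tool goes at most 62.5 mm and 10.7 degrees, less where a joint would pass 70% of its speed; a pose out of reach is approached as far as the arm can. A call is refused whole if a number of a shift passes 6.25 or a number of a turn 0.188, either way. A call with a gripper value outside its range is refused whole. The fingers move at their own pace and stop on an object; the grip force is fixed at half the most. Time passes only in rows, so rows that do not move let the fingers close. It gives the time, the measured TCP pose, the force and the opening at its end, in the units of the state.
- readout.read_state(): the state, without advancing time (a new reading comes with each control period).
- grab_frame(name): name is "side" or "top" or "wrist"; returns a dict with "pixels" (420x560x3 uint8, red, green, blue), "z_map" (420x560 float32, m along the optical axis (not along the pixel's ray), 0 where there is no reading), "camera_matrix" (3x3 intrinsics, pixels), "k1" (the pictures are not rectified: a ray, as slopes to the right and down, at radius r is drawn at 1 + k1 r^2 times it, then the intrinsics apply), "eye" and "attitude" of the camera in the world. Camera axes: x right, y up, looking along -z (the intrinsics and any distortion apply to the point x, -y, -z); pixel columns grow to the right and rows downward; lengths in m; the calibration is good to about 2 mm. A picture is of the moment at which its call begins.
- bot.close_job(): hands the job in, once; it reports no verdict.
Trained networks look in a picture, given as the dict that the camera call returned (one of the last four; its "shot" number tells which), for a name from the list of things; names that differ only in an ending like _2 or _b are one class to them, and where a whole thing is asked for, a point or a joint stands for the part that bears it (a point fixed in the world has none). Each returns a list of dicts, best first, with "conf" (0 to 1); they miss things now and then, are a little off and sometimes report something else, mostly with a low value. They report only what shows in the picture. A call takes as long as a camera call. They do not tell look-alikes from the thing itself.
- look_for(picture, target): "extent" ([centre column, centre row, width, height] in pixels, round what is visible of it).
The state is a dict: "time_s": time; "joint_positions": joint angles; "qvel": joint speeds; "tau": joint torques, N m; "tcp_pos": TCP position; "ee_rot": TCP orientation; "force": force on the tool from outside, world axes, zero at the start; "torque": the same for the moment, N m; "finger_gap": opening from 0.0 (shut) to 1.0 (fully open).
Only numpy, scipy, OpenCV 4.12 (cv2) and the standard library are available. Lean on these libraries where they do the work, as an engineer would, in place of code of your own. Each camera call takes 0.05 s, during which the arm holds its last target. There are 200 camera calls.

## Working session

There is one attempt and no reset: what is moved stays moved. The work goes in short steps, Python scripts to look and compute and a tool call to move; the robot and the scene stay as the last step left them, time stands still between calls to the robot, and variables do not carry over. Pictures are saved under pics/ and viewed, about 8 in all and at most 12, crops included, and the job is handed in when it is done.

Besides the shell and the picture viewer there is one more tool, called after "Call:" as name([rows], argument=value, ...), one row to a line, values as JSON. jog_arm: Moves the arm, as the interface text tells. Its arguments: {"type":"object","properties":{"plan":{"type":"array","items":{"type":"object","properties":{"dx":{"type":"number"},"dy":{"type":"number"},"dz":{"type":"number"},"wx":{"type":"number"},"wy":{"type":"number"},"wz":{"type":"number"},"hand":{"type":"number"}}}}},"required":["plan"]}

```bash
ls; mkdir -p pics
cat > h.py <<'E'
import numpy as np, cv2
from rig import readout, grab_frame, bot, look_for
from scipy.spatial.transform import Rotation as R
def att(f):
    a=np.array(f["attitude"],float)
    return a if a.shape==(3,3) else R.from_euler('xyz',a,degrees=True).as_matrix()
def cloud(f):
    K=np.array(f["camera_matrix"]); z=f["z_map"]; h,w=z.shape
    u,v=np.meshgrid(np.arange(w),np.arange(h))
    p=cv2.undistortPoints(np.stack([u,v],-1).reshape(-1,1,2).astype(np.float32),K,np.array([f["k1"],0,0,0.])).reshape(h,w,2)
    P=np.stack([p[...,0]*z,-p[...,1]*z,-z],-1)
    W=P@att(f).T+np.array(f["eye"]); W[z==0]=np.nan
    return W
def save(f,n): cv2.imwrite(n,f["pixels"][...,::-1])
E
python3 - <<'E'
from h import *
print(readout.read_state())
for n in("top","side"):
    f=grab_frame(n); save(f,f"pics/{n}0.png"); np.savez(f"{n}0.npz",W=cloud(f),px=f["pixels"])
    print(n,f["eye"],f["attitude"],f["k1"],f["camera_matrix"])
    for t in("door_tab","stand","cabinet","spare_shelf"):
        print(t,[(np.round(d["extent"]).astype(int).tolist(),round(d["conf"],2)) for d in look_for(f,t)])
a=[cv2.imread(f"pics/{n}0.png") for n in("top","side")]
E
```

```text
pics
{'time_s': 0.0, 'joint_positions': array([ 7.18463450e+01,  5.01167304e+00,  1.00344636e+01,  9.50996652e+01,
       -8.14843417e-04,  8.99991511e+01]), 'qvel': array([-0.04912743,  0.00379418,  0.01508849,  0.05500695, -0.02608088,
        0.09772071]), 'tau': array([-8.07915385e-04, -5.20388818e+01,  4.64803541e+01,  1.65053486e-02,
       -4.34803997e-05,  1.30787822e-05]), 'tcp_pos': array([0.17129389, 0.52240411, 0.23057766]), 'ee_rot': array([ -89.39355765,   89.92312101, -107.54636318]), 'force': array([-0.11838373,  0.71268422, -0.91055742]), 'torque': array([0.0346709 , 0.01116123, 0.03714083]), 'finger_gap': 0.999396069075495}
top [ 0.49291318 -0.04716948  1.34869351] [  4.033214     1.1751424  -90.24207709] -0.08123340227273806 [[503.01758626   0.         275.00397745]
 [  0.         503.01758626 207.24150267]
 [  0.           0.           1.        ]]
door_tab [([363, 224, 26, 86], 0.77), ([364, 309, 20, 69], 0.6), ([168, 229, 112, 122], 0.36)]
stand [([368, 234, 55, 49], 0.98), ([309, 198, 31, 31], 0.73), ([428, 265, 37, 37], 0.69)]
cabinet [([168, 228, 118, 121], 0.95)]
spare_shelf [([382, 232, 18, 57], 0.82)]
side [0.40002965 0.60452941 0.95782567] [  40.01464619    0.76673371 -167.40988939] -0.09727105691943383 [[411.47462688   0.         284.26121658]
 [  0.         411.47462688 213.50894711]
 [  0.           0.           1.        ]]
door_tab [([306, 172, 66, 69], 0.83), ([377, 190, 55, 48], 0.82)]
stand [([349, 162, 32, 32], 0.83), ([311, 204, 40, 21], 0.73)]
cabinet [([267, 328, 137, 123], 0.93), ([179, 352, 32, 18], 0.49)]
spare_shelf [([217, 225, 23, 30], 0.21)]
```

View pics/top0.png

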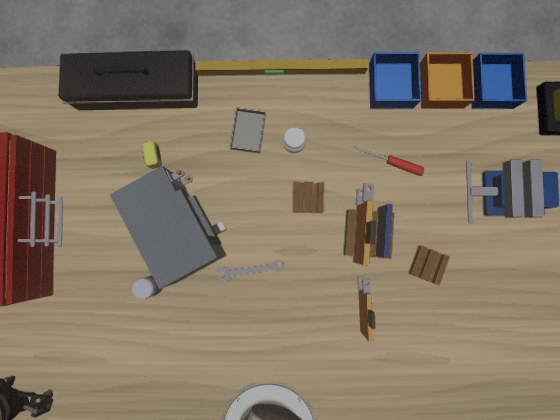

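View pics/side0.png

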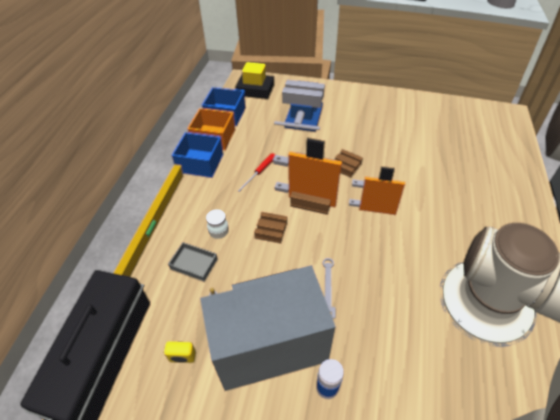

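The top view shows three stands: (309,198) and (428,265) are small and empty, while (368,234) is large and holds the orange door and the blue board. It also shows two orange doors: the larger at (363,228) in the large stand, eyes towards the image top, and a small one at (367,310). The larger door and the 120 mm stand match the description. The cabinet is at (168,228), pins near (180,178), roller at (220,228).

Run:
```python
from h import *
d=np.load("top0.npz"); W=d["W"]; px=d["px"]
hsv=cv2.cvtColor(px,cv2.COLOR_RGB2HSV)
def sub(r0,r1,c0,c1): 
    m=np.zeros(W.shape[:2],bool); m[r0:r1,c0:c1]=1; return m&np.isfinite(W[...,2])
def rect(P):
    c,s,a=cv2.minAreaRect((P[:,:2]*1000).astype(np.float32)); return np.round(c,1),np.round(s,1),round(a,1)
z=W[...,2]
m=sub(150,300,100,240)&(z>.185)&(z<.205); print("cab top",m.sum(),np.median(z[m]),rect(W[m]))
r=sub(175,275,335,400)
for a,b in((.03,.055),(.13,.15),(.18,.20),(.225,.27)):
    m=r&(z>a)&(z<b); print(a,m.sum(),np.median(z[m]),rect(W[m]))
r=sub(270,345,350,380); print("small door zmax",np.nanmax(z[r]), "pins area zs")
f=grab_frame("wrist"); save(f,"pics/wrist0.png")
crop=px[150:300,100:420]; cv2.imwrite("pics/crop0.png",cv2.resize(crop,(800,375),interpolation=cv2.INTER_CUBIC)[...,::-1])
print("z around pins"); print(np.round(z[166:190:2,164:196:2]*1000).astype(int))
```

```text
cab top 7041 0.19567430656966223 (array([534.4, 235.8]), array([252.5, 158.4]), 28.7)
0.03 934 0.0482727991030526 (array([ 535. , -265.3]), array([121.5, 192.1]), 85.8)
0.13 441 0.14168561902560084 (array([ 524.1, -264.4]), array([ 74.5, 170.2]), 87.1)
0.18 331 0.19208469829215913 (array([ 514.2, -235.9]), array([ 15.4, 148.6]), 85.6)
0.225 170 0.25396628854386716 (array([ 515. , -235.8]), array([12.9, 48.4]), 86.0)
small door zmax 0.19068804236580839 pins area zs
z around pins
[[  5  -4   3  -4   0   0   3   3   1  -1  -1  -1   1   3   4  -3]
 [183   7   0   5  -1  -1   4   3   5   4   5   7  -2  -5   0   0]
 [192 166 132   3   4   2   2 175 158 156   8   4   4  -1  -1   4]
 [195 189 180 120  86   0 178 175 173 156   4  -3   2   6  -3  -4]
 [195 196 192 167 153 149 155 170 163 160 146   1  -2   6   2   0]
 [196 194 180 185 154 152 154 161 156 150   2  70  68  43   0   8]
 [197 193 199 189 172 155 153 145   3   2  39  60  70  50  38  -3]
 [196 193 196 182 181 152 126 101  56  38  43  50  50  40  45  -1]
 [196 194 195 196 180 169 139 104  72  47  42  42  43  35  -1   2]
 [196 197 200 198 186 160 142 123  89  57  49  36  -2   1   3  -1]
 [199 196 197 193 197 173 143 111  94  78  32   3   2  -2  -4   2]
 [194 197 195 196 195 189 159 132  95  65  42   1   3   6   5   1]]
```

View pics/crop0.png

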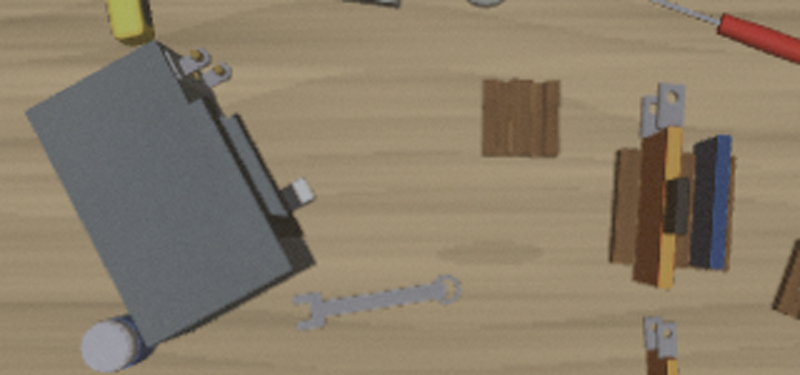

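```bash
cat >> h.py <<'E'
def pose():
    s=readout.read_state(); Rm=R.from_euler('xyz',s["ee_rot"],degrees=True).as_matrix(); return s,np.array(s["tcp_pos"]),Rm
def plan(p,a,start=None,n=None,vm=5.5,wm=.17):
    """rows to reach TCP p, tool down, jaw axis at angle a deg"""
    s,p0,R0=pose()
    if start is not None: p0,R0=start
    c,q=np.cos(np.radians(a)),np.sin(np.radians(a))
    R1=np.array([[0,c,q],[0,q,-c],[-1,0,0.]])
    w=R.from_matrix(R0.T@R1).as_rotvec(); d=np.array(p)-p0
    n=n or int(max(np.ceil(np.abs(d).max()*100/vm),np.ceil(np.linalg.norm(w)/wm),np.ceil(np.linalg.norm(d)*100/6.1),1))
    Rc=R0
    print("d",d.round(4),"w",w.round(3),"n",n)
    for i in range(n):
        t=Rc.T@d*100/n; print({k:round(float(v),2 if k[0]=='d' else 3) for k,v in zip(("dx","dy","dz","wx","wy","wz"),[*t,*(w/n)]) if abs(v)>.003})
        Rc=Rc@R.from_rotvec(w/n).as_matrix()
    return np.array(p),R1
E
python3 - <<'E'
from h import *
d=np.load("top0.npz"); W=d["W"]; z=W[...,2]
s,p,Rm=pose(); print(p,Rm.round(3).tolist())
f=grab_frame("wrist"); A=att(f); print("cam in tool",(Rm.T@(np.array(f["eye"])-p)).round(4),(Rm.T@A).round(3).tolist(),f["camera_matrix"][0][0],f["k1"])
a=np.radians(118.7); ex=np.array([np.cos(a),np.sin(a)]); ey=np.array([-ex[1],ex[0]])
m=np.zeros(z.shape,bool); m[150:300,100:240]=1
for lo,hi in((.192,.2),(.205,.23)):
    k=m&(z>lo)&(z<hi); q=W[k][:,:2]
    if k.sum(): print(lo,k.sum(),[np.percentile(q@e,[0.5,2,50,98,99.5]).round(4) for e in(ex,ey)])
k=m&(z>.150)&(z<.182);q=W[k]; 
for r,c in ((172,178),(170,180),(176,186),(178,189)): print(r,c,W[r,c].round(4),(W[r,c,:2]@ex).round(4),(W[r,c,:2]@ey).round(4))
E
```

```text
[0.17134323 0.52262993 0.2312753 ] [[-0.0, 0.312, 0.95], [0.0, 0.95, -0.312], [-1.0, 0.0, -0.0]]
cam in tool [-0.1443 -0.0002 -0.0687] [[-0.0, 0.272, -0.962], [1.0, -0.0, -0.0], [-0.0, -0.962, -0.272]] 330.29992811294227 -0.03592502687668344
0.192 6404 [array([-0.1248, -0.1216, -0.0472,  0.0251,  0.0273]), array([-0.7059, -0.7017, -0.577 , -0.4621, -0.4584])]
0.205 1 [array([-0.0681, -0.0681, -0.0681, -0.0681, -0.0681]), array([-0.6402, -0.6402, -0.6402, -0.6402, -0.6402])]
172 178 [0.6608 0.2061 0.1748] -0.1366 -0.6786
170 180 [0.668  0.2049 0.1578] -0.141 -0.6844
176 186 [0.6652 0.2077 0.0702] -0.1373 -0.6832
178 189 [0.6612 0.2017 0.0608] -0.1406 -0.6768
```

View pics/wrist0.png

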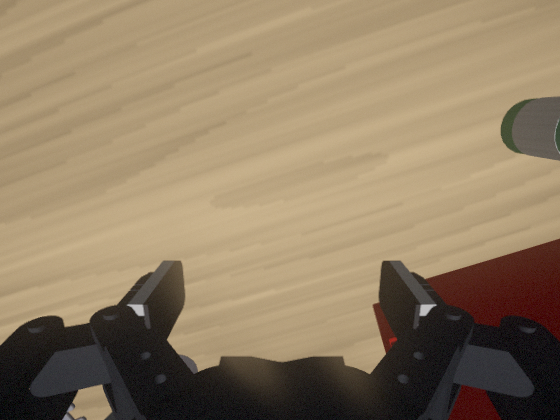

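The wrist view shows bare bench and the fingers at the bottom. The crop confirms the larger door. Next I go above the pins with the jaw orientation for hanging and look.

Run:
```python
from h import *
plan([.635,.155,.275],-31.3)
```

```text
d [ 0.4637 -0.3676  0.0437] w [1.8 0.  0. ] n 11
{'dx': -0.4, 'dy': -1.86, 'dz': 5.05, 'wx': 0.164}
{'dx': -0.4, 'dy': -1.02, 'dz': 5.28, 'wx': 0.164}
{'dx': -0.4, 'dy': -0.14, 'dz': 5.38, 'wx': 0.164}
{'dx': -0.4, 'dy': 0.74, 'dz': 5.33, 'wx': 0.164}
{'dx': -0.4, 'dy': 1.6, 'dz': 5.14, 'wx': 0.164}
{'dx': -0.4, 'dy': 2.41, 'dz': 4.81, 'wx': 0.164}
{'dx': -0.4, 'dy': 3.16, 'dz': 4.35, 'wx': 0.164}
{'dx': -0.4, 'dy': 3.83, 'dz': 3.78, 'wx': 0.164}
{'dx': -0.4, 'dy': 4.39, 'dz': 3.1, 'wx': 0.164}
{'dx': -0.4, 'dy': 4.84, 'dz': 2.35, 'wx': 0.164}
{'dx': -0.4, 'dy': 5.16, 'dz': 1.53, 'wx': 0.164}
```

Call:
jog_arm([
  {"dx":-0.4,"dy":-1.86,"dz":5.05,"wx":0.164},
  {"dx":-0.4,"dy":-1.02,"dz":5.28,"wx":0.164},
  {"dx":-0.4,"dy":-0.14,"dz":5.38,"wx":0.164},
  {"dx":-0.4,"dy":0.74,"dz":5.33,"wx":0.164},
  {"dx":-0.4,"dy":1.6,"dz":5.14,"wx":0.164},
  {"dx":-0.4,"dy":2.41,"dz":4.81,"wx":0.164},
])

```text
schema error: expected keys dx, dy, dz, wx, wy, wz, hand
```

Call:
jog_arm([
  {"dx":-0.4,"dy":3.16,"dz":4.35,"wx":0.164},
  {"dx":-0.4,"dy":3.83,"dz":3.78,"wx":0.164},
  {"dx":-0.4,"dy":4.39,"dz":3.1,"wx":0.164},
  {"dx":-0.4,"dy":4.84,"dz":2.35,"wx":0.164},
  {"dx":-0.4,"dy":5.16,"dz":1.53,"wx":0.164},
  {},
  {},
])

```text
schema error: expected keys dx, dy, dz, wx, wy, wz, hand
```

Run:
```python
from h import *
s,p,Rm=pose(); print(p,s["joint_positions"].round(1),np.degrees(np.arctan2(Rm[1,1],Rm[0,1])))
f=grab_frame("wrist"); cv2.imwrite("pics/w1.png",cv2.resize(f["pixels"],(784,588))[...,::-1]); np.savez("w1.npz",W=cloud(f),px=f["pixels"],eye=f["eye"],A=att(f),K=f["camera_matrix"],k1=f["k1"])
```

```text
[0.17133348 0.52261762 0.23127292] [71.8  5.  10.1 95.1 -0.  90. ] 71.84794848583314
```

View pics/w1.png

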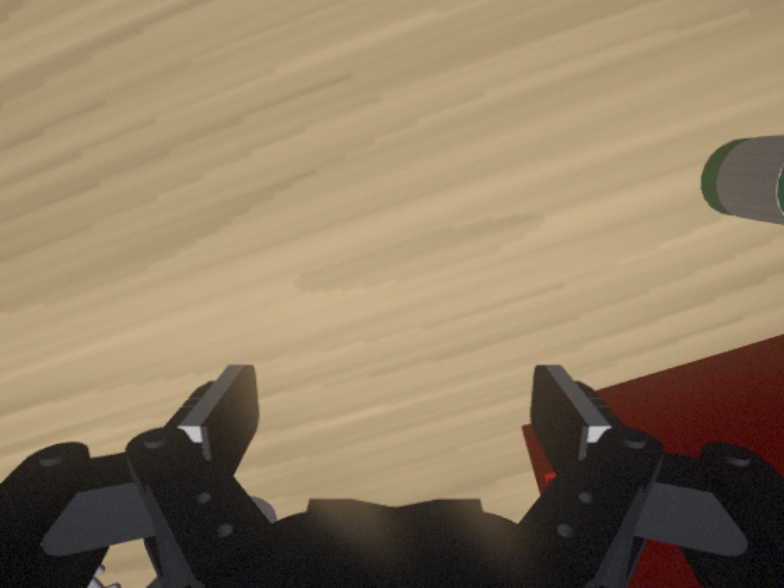

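The moves were refused because every key must be given, so this picture is the unchanged start view. Next I resend the moves.

Call:
jog_arm([
  {"dx":-0.4,"dy":-1.86,"dz":5.05,"wx":0.164,"wy":0,"wz":0,"hand":-1},
  {"dx":-0.4,"dy":-1.02,"dz":5.28,"wx":0.164,"wy":0,"wz":0,"hand":-1},
  {"dx":-0.4,"dy":-0.14,"dz":5.38,"wx":0.164,"wy":0,"wz":0,"hand":-1},
  {"dx":-0.4,"dy":0.74,"dz":5.33,"wx":0.164,"wy":0,"wz":0,"hand":-1},
  {"dx":-0.4,"dy":1.6,"dz":5.14,"wx":0.164,"wy":0,"wz":0,"hand":-1},
  {"dx":-0.4,"dy":2.41,"dz":4.81,"wx":0.164,"wy":0,"wz":0,"hand":-1},
])

```text
time_s: 1.4
tcp_pos: [0.4254, 0.3206, 0.2556]
ee_rot: [117.0, 90.0, 42.2]
force: [-0.4, -0.2, -0.0]
finger_gap: 1.002
```

Call:
jog_arm([
  {"dx":-0.4,"dy":3.16,"dz":4.35,"wx":0.164,"wy":0,"wz":0,"hand":-1},
  {"dx":-0.4,"dy":3.83,"dz":3.78,"wx":0.164,"wy":0,"wz":0,"hand":-1},
  {"dx":-0.4,"dy":4.39,"dz":3.1,"wx":0.164,"wy":0,"wz":0,"hand":-1},
  {"dx":-0.4,"dy":4.84,"dz":2.35,"wx":0.164,"wy":0,"wz":0,"hand":-1},
  {"dx":-0.4,"dy":5.16,"dz":1.53,"wx":0.164,"wy":0,"wz":0,"hand":-1},
  {"dx":0,"dy":0,"dz":0,"wx":0,"wy":0,"wz":0,"hand":-1},
  {"dx":0,"dy":0,"dz":0,"wx":0,"wy":0,"wz":0,"hand":-1},
])

```text
time_s: 2.28
tcp_pos: [0.6343, 0.1542, 0.275]
ee_rot: [-62.4, 90.0, 176.2]
force: [0.4, 0.2, 0.3]
finger_gap: 1.0
```

Run:
```python
from h import *
s,p,Rm=pose(); print(p,s["joint_positions"].round(1),np.degrees(np.arctan2(Rm[1,1],Rm[0,1])))
f=grab_frame("wrist"); cv2.imwrite("pics/w2.png",cv2.resize(f["pixels"],(784,588))[...,::-1]); np.savez("w2.npz",W=cloud(f),px=f["pixels"],eye=f["eye"],A=att(f),K=f["camera_matrix"],k1=f["k1"])
```

```text
[0.63427199 0.1542299  0.27495211] [ 13.7  21.9  35.2 103.3   0.  135.1] -31.47241523952681
```

View pics/w2.png

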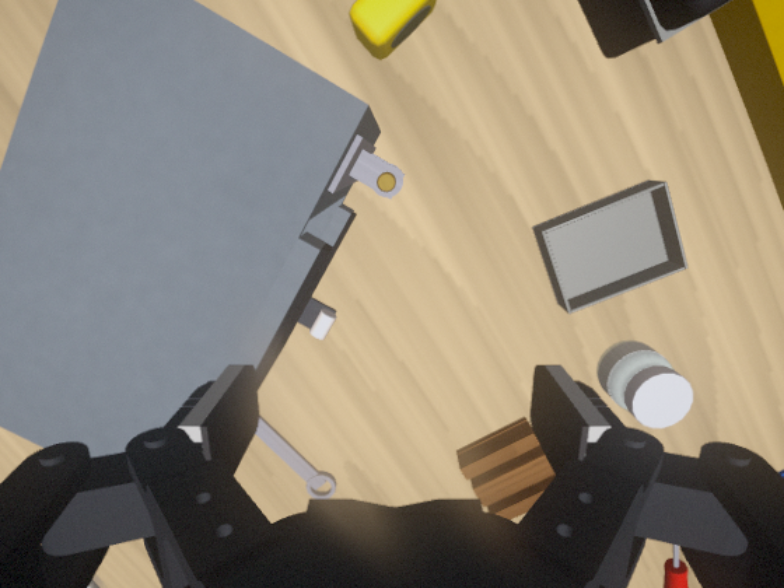

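The upper pin shows brass at (386,181) in the enlarged view, on its bracket beside the cabinet corner (368,107), with the roller at (322,325). Now I locate it.

```bash
cat >> h.py <<'E'
def ray(f,uv,z):
    A=f["A"] if "A" in f else att(f)
    p=cv2.undistortPoints(np.array([[uv]],np.float32),np.array(f["K"] if "K" in f else f["camera_matrix"]),np.array([float(f["k1"]),0,0,0])).ravel()
    d=A@np.array([p[0],-p[1],-1]); e=np.array(f["eye"]); return e+d*(z-e[2])/d[2]
def brass(px,c,r=14):
    hsv=cv2.cvtColor(px,cv2.COLOR_RGB2HSV); m=np.zeros(px.shape[:2],np.uint8); m[c[1]-r:c[1]+r,c[0]-r:c[0]+r]=1
    m&=((hsv[...,0]>12)&(hsv[...,0]<32)&(hsv[...,1]>110)).astype(np.uint8); ys,xs=np.nonzero(m); return m.sum(),xs.mean(),ys.mean(),xs.min(),xs.max(),ys.min(),ys.max()
E
python3 - <<'E'
from h import *
f=dict(np.load("w2.npz")); b=brass(f["px"],(276,129),9); print(b)
P=ray(f,b[1:3],.176); print("pin",P)
print(f["W"][125:135:2,270:283:2,2].round(3))
g=np.array([ray(f,np.array(c)/1.4,.195)[:2] for c in((368,107),(300,238),(250,370),(180,0))]); print(g)
print(np.degrees(np.arctan2(*(g[0]-g[1])[::-1])),np.degrees(np.arctan2(*(g[3]-g[0])[::-1])))
# cabinet yaw from wrist cloud
W=f["W"];k=np.abs(W[...,2]-.195)<.006; k[300:]=0
c=max(cv2.findContours(k.astype(np.uint8),cv2.RETR_EXTERNAL,cv2.CHAIN_APPROX_NONE)[0],key=len)[:,0]
q=cv2.approxPolyDP(c.reshape(-1,1,2),4,True)[:,0]; 
for u in q: print(u,ray(f,u,.195)[:2].round(4))
# door via network-free: top cloud tab
d=np.load("top0.npz");W=d["W"];z=W[...,2];m=np.zeros(z.shape,bool);m[175:275,335:400]=1
k=m&(z>.243)&(z<.265);print("tab",W[k].mean(0)); k=m&(z>.184)&(z<.2); print("paneltop",W[k].mean(0))
q=W[k][:,:2]; print("yaw",np.degrees(np.arctan2(*np.linalg.svd(q-q.mean(0))[2][0][::-1]))-90)
s=plan([.515,-.236,.30],-94.3)
E
```

```text
(np.uint64(128), np.float64(275.6171875), np.float64(129.3125), np.int64(270), np.int64(281), np.int64(123), np.int64(135))
pin [0.66170033 0.20653191 0.176     ]
[[0.156 0.178 0.178 0.179 0.178 0.177 0.158]
 [0.177 0.179 0.179 0.178 0.179 0.179 0.165]
 [0.179 0.178 0.178 0.18  0.178 0.178 0.178]
 [0.179 0.179 0.179 0.179 0.179 0.178 0.177]
 [0.177 0.179 0.179 0.179 0.178 0.179 0.157]]
[[0.67276199 0.23931734]
 [0.61231709 0.20584411]
 [0.54944262 0.16166309]
 [0.62661768 0.32012669]]
28.976841225933455 119.72752854877893
[42  0] [0.5809 0.3498]
[  0 121] [0.5071 0.3101]
[  0 299] [0.4087 0.2112]
[121 299] [0.4934 0.1612]
[163 259] [0.542  0.1711]
[179 259] [0.5523 0.165 ]
[183 273] [0.548  0.1542]
[234 181] [0.6196 0.1924]
[214 168] [0.6129 0.2071]
[263  75] [0.6733 0.24  ]
[139   0] [0.6321 0.3167]
tab [ 0.51523679 -0.2351998   0.25397295]
paneltop [ 0.51414456 -0.23456172  0.19219245]
yaw 85.58557919198645
d [-0.1189 -0.3907  0.0246] w [1.097 0.    0.   ] n 8
{'dx': -0.31, 'dy': 1.28, 'dz': 4.94, 'wx': 0.137}
{'dx': -0.31, 'dy': 1.94, 'dz': 4.72, 'wx': 0.137}
{'dx': -0.31, 'dy': 2.57, 'dz': 4.41, 'wx': 0.137}
{'dx': -0.31, 'dy': 3.15, 'dz': 4.02, 'wx': 0.137}
{'dx': -0.31, 'dy': 3.67, 'dz': 3.55, 'wx': 0.137}
{'dx': -0.31, 'dy': 4.12, 'dz': 3.02, 'wx': 0.137}
{'dx': -0.31, 'dy': 4.49, 'dz': 2.42, 'wx': 0.137}
{'dx': -0.31, 'dy': 4.78, 'dz': 1.79, 'wx': 0.137}
```

Call:
jog_arm([
  {"dx":-0.31,"dy":1.28,"dz":4.94,"wx":0.137,"wy":0,"wz":0,"hand":-1},
  {"dx":-0.31,"dy":1.94,"dz":4.72,"wx":0.137,"wy":0,"wz":0,"hand":-1},
  {"dx":-0.31,"dy":2.57,"dz":4.41,"wx":0.137,"wy":0,"wz":0,"hand":-1},
  {"dx":-0.31,"dy":3.15,"dz":4.02,"wx":0.137,"wy":0,"wz":0,"hand":-1},
  {"dx":-0.31,"dy":3.67,"dz":3.55,"wx":0.137,"wy":0,"wz":0,"hand":-1},
  {"dx":-0.31,"dy":4.12,"dz":3.02,"wx":0.137,"wy":0,"wz":0,"hand":-1},
  {"dx":-0.31,"dy":4.49,"dz":2.42,"wx":0.137,"wy":0,"wz":0,"hand":-1},
  {"dx":-0.31,"dy":4.78,"dz":1.79,"wx":0.137,"wy":0,"wz":0,"hand":-1},
])

```text
time_s: 3.32
tcp_pos: [0.5143, -0.2364, 0.3011]
ee_rot: [165.3, 89.9, -19.1]
force: [0.9, 0.0, 0.1]
finger_gap: 1.004
```

Call:
jog_arm([
  {"dx":0,"dy":0,"dz":0,"wx":0,"wy":0,"wz":0,"hand":-1},
])

```text
time_s: 3.45
tcp_pos: [0.5139, -0.2378, 0.3009]
ee_rot: [145.6, 89.9, -38.9]
force: [-0.9, -0.0, 0.4]
finger_gap: 0.997
```

Run:
```python
from h import *
s,p,Rm=pose(); print(p,s["joint_positions"].round(1),np.degrees(np.arctan2(Rm[1,1],Rm[0,1])))
f=grab_frame("wrist"); cv2.imwrite("pics/w3.png",cv2.resize(f["pixels"],(784,588))[...,::-1])
W=cloud(f); np.savez("w3.npz",W=W,px=f["pixels"],eye=f["eye"],A=att(f),K=f["camera_matrix"],k1=f["k1"])
z=W[...,2]; near=(np.hypot(W[...,0]-.515,W[...,1]+.235)<.1)
for lo,hi in((.243,.262),(.184,.2)):
    k=near&(z>lo)&(z<hi); k[330:]=0
    q=W[k]; print(lo,k.sum(),q.mean(0).round(4),cv2.minAreaRect((q[:,:2]*1000).astype(np.float32)))
```

```text
[ 0.51394325 -0.23779542  0.3009148 ] [-24.8   9.5  23.  103.4  -0.  159.7] -94.48483206115795
0.243 1540 [ 0.5162 -0.2375  0.2551] ((514.1928100585938, -237.41127014160156), (11.705292701721191, 49.81341552734375), 85.39482879638672)
0.184 1610 [ 0.539  -0.2393  0.1936] ((513.8124389648438, -237.10220336914062), (13.759016990661621, 149.16270446777344), 85.44161224365234)
```

View pics/w3.png

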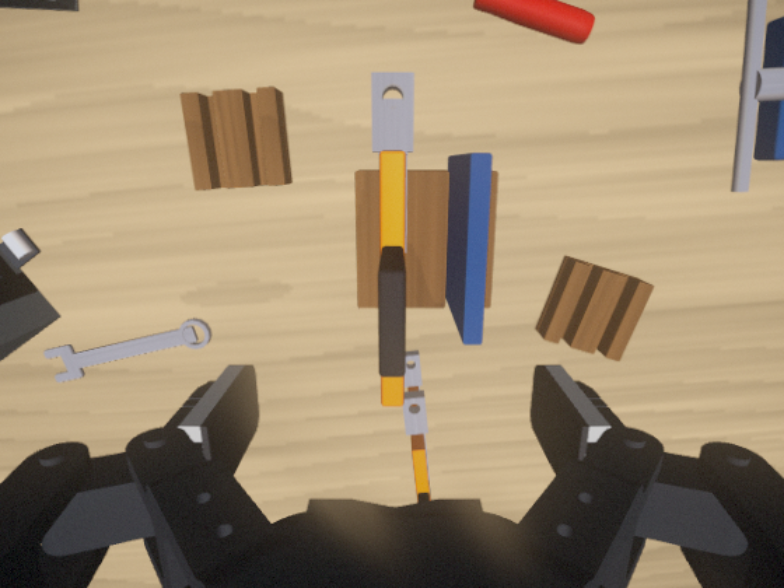

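The tab lies centred between the open fingers at (392,310), with the upper eye's bore at (392,92). Now I descend and grip.

Call:
jog_arm([
  {"dx":3.1,"dy":0,"dz":0,"wx":0,"wy":0,"wz":0,"hand":-1},
  {"dx":3.1,"dy":0,"dz":0,"wx":0,"wy":0,"wz":0,"hand":-1},
  {"dx":3.0,"dy":0,"dz":0,"wx":0,"wy":0,"wz":0,"hand":-1},
  {"dx":0,"dy":0,"dz":0,"wx":0,"wy":0,"wz":0,"hand":0.3},
  {"dx":0,"dy":0,"dz":0,"wx":0,"wy":0,"wz":0,"hand":1},
  {"dx":0,"dy":0,"dz":0,"wx":0,"wy":0,"wz":0,"hand":1},
  {"dx":0,"dy":0,"dz":0,"wx":0,"wy":0,"wz":0,"hand":1},
])

```text
time_s: 4.38
tcp_pos: [0.5156, -0.2365, 0.2091]
ee_rot: [160.7, 89.9, -23.6]
force: [0.3, -0.4, -0.3]
finger_gap: 0.149
```

Call:
jog_arm([
  {"dx":0,"dy":0,"dz":0,"wx":0,"wy":0,"wz":0,"hand":1},
  {"dx":0,"dy":0,"dz":0,"wx":0,"wy":0,"wz":0,"hand":1},
  {"dx":0,"dy":0,"dz":0,"wx":0,"wy":0,"wz":0,"hand":1},
])

```text
time_s: 4.75
tcp_pos: [0.5156, -0.2366, 0.2092]
ee_rot: [164.3, 89.9, -20.0]
force: [0.7, -0.4, 5.8]
finger_gap: 0.131
```

Call:
jog_arm([
  {"dx":-1,"dy":0,"dz":0,"wx":0,"wy":0,"wz":0,"hand":1},
  {"dx":-2,"dy":0,"dz":0,"wx":0,"wy":0,"wz":0,"hand":1},
  {"dx":-2,"dy":0,"dz":0,"wx":0,"wy":0,"wz":0,"hand":1},
  {"dx":-2,"dy":0,"dz":0,"wx":0,"wy":0,"wz":0,"hand":1},
  {"dx":-2,"dy":0,"dz":0,"wx":0,"wy":0,"wz":0,"hand":1},
  {"dx":0,"dy":0,"dz":0,"wx":0,"wy":0,"wz":0,"hand":1},
  {"dx":0,"dy":0,"dz":0,"wx":0,"wy":0,"wz":0,"hand":1},
  {"dx":0,"dy":0,"dz":0,"wx":0,"wy":0,"wz":0,"hand":1},
])

```text
time_s: 5.75
tcp_pos: [0.5149, -0.2363, 0.2969]
ee_rot: [-20.1, 89.9, 155.6]
force: [-0.0, 0.6, -4.2]
finger_gap: 0.136
```

Run:
```python
from h import *
s,p,Rm=pose(); print(p,s["finger_gap"],s["force"],s["torque"])
a=149-180; pin=np.array([.6617,.2065]); y=np.array([-np.sin(np.radians(149)),np.cos(np.radians(149))])
print("hang tab",pin+.105*y)
t=pin+.105*y+[-.015,-.026]
plan([*t,p[2]],a,vm=4.5,wm=.11)
```

```text
[ 0.51493133 -0.23629535  0.29694938] 0.13560567903043577 [-0.03538712  0.64728878 -4.19172423] [ 0.03015714 -0.00017378 -0.01289022]
hang tab [0.607621   0.11649743]
d [0.0777 0.3268 0.    ] w [-1.105e+00  1.000e-03  1.000e-03] n 11
{'dy': -3.02, 'dz': -0.48, 'wx': -0.1}
{'dy': -2.95, 'dz': -0.78, 'wx': -0.1}
{'dy': -2.86, 'dz': -1.07, 'wx': -0.1}
{'dy': -2.74, 'dz': -1.35, 'wx': -0.1}
{'dy': -2.59, 'dz': -1.62, 'wx': -0.1}
{'dy': -2.41, 'dz': -1.87, 'wx': -0.1}
{'dy': -2.21, 'dz': -2.11, 'wx': -0.1}
{'dy': -1.99, 'dz': -2.32, 'wx': -0.1}
{'dy': -1.75, 'dz': -2.5, 'wx': -0.1}
{'dy': -1.49, 'dz': -2.67, 'wx': -0.1}
{'dy': -1.21, 'dz': -2.8, 'wx': -0.1}
```

Call:
jog_arm([
  {"dx":0,"dy":-3.02,"dz":-0.48,"wx":-0.1,"wy":0,"wz":0,"hand":1},
  {"dx":0,"dy":-2.95,"dz":-0.78,"wx":-0.1,"wy":0,"wz":0,"hand":1},
  {"dx":0,"dy":-2.86,"dz":-1.07,"wx":-0.1,"wy":0,"wz":0,"hand":1},
  {"dx":0,"dy":-2.74,"dz":-1.35,"wx":-0.1,"wy":0,"wz":0,"hand":1},
  {"dx":0,"dy":-2.59,"dz":-1.62,"wx":-0.1,"wy":0,"wz":0,"hand":1},
  {"dx":0,"dy":-2.41,"dz":-1.87,"wx":-0.1,"wy":0,"wz":0,"hand":1},
])

```text
time_s: 6.5
tcp_pos: [0.5575, -0.0571, 0.2974]
ee_rot: [-33.7, 89.9, 176.5]
force: [0.6, 0.5, -3.9]
finger_gap: 0.134
```

Call:
jog_arm([
  {"dx":0,"dy":-2.21,"dz":-2.11,"wx":-0.1,"wy":0,"wz":0,"hand":1},
  {"dx":0,"dy":-1.99,"dz":-2.32,"wx":-0.1,"wy":0,"wz":0,"hand":1},
  {"dx":0,"dy":-1.75,"dz":-2.5,"wx":-0.1,"wy":0,"wz":0,"hand":1},
  {"dx":0,"dy":-1.49,"dz":-2.67,"wx":-0.1,"wy":0,"wz":0,"hand":1},
  {"dx":0,"dy":-1.21,"dz":-2.8,"wx":-0.1,"wy":0,"wz":0,"hand":1},
  {"dx":0,"dy":0,"dz":0,"wx":0,"wy":0,"wz":0,"hand":1},
  {"dx":0,"dy":0,"dz":0,"wx":0,"wy":0,"wz":0,"hand":1},
])

```text
time_s: 7.38
tcp_pos: [0.5932, 0.09, 0.2976]
ee_rot: [-31.5, 89.9, -152.9]
force: [-1.1, -0.5, -3.3]
finger_gap: 0.131
```

Run:
```python
from h import *
s,p,Rm=pose(); print(p,s["finger_gap"],s["force"],s["torque"],np.degrees(np.arctan2(Rm[1,1],Rm[0,1])))
f=grab_frame("wrist"); cv2.imwrite("pics/w4.png",cv2.resize(f["pixels"],(784,588))[...,::-1])
W=cloud(f); np.savez("w4.npz",W=W,px=f["pixels"],eye=f["eye"],A=att(f),K=f["camera_matrix"],k1=f["k1"])
z=W[...,2]; near=np.hypot(W[...,0]-p[0],W[...,1]-p[1])<.14
for lo,hi in((.24,.264),(.268,.29)):
    k=near&(z>lo)&(z<hi); k[330:]=0; q=W[k]; print(lo,k.sum(),q.mean(0).round(4),cv2.minAreaRect((q[:,:2]*1000).astype(np.float32)))
```

```text
[0.59322883 0.09003598 0.29756216] 0.13129378421530574 [-1.09406438 -0.515345   -3.33618852] [-0.05423762  0.00384444 -0.02468152] -31.326183489853054
0.24 3609 [0.6426 0.1703 0.2528] ((630.2957763671875, 150.37754821777344), (91.39614868164062, 24.23789405822754), 58.56939697265625)
0.268 3117 [0.6182 0.1305 0.2819] ((616.0931396484375, 127.02693176269531), (58.72197341918945, 14.077433586120605), 58.6579704284668)
```

View pics/w4.png

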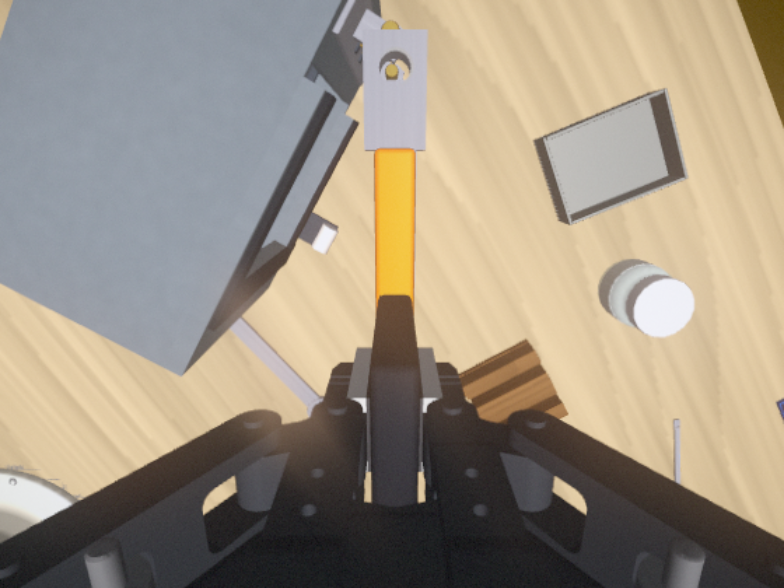

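The picture shows the held door, its eye bore at about (394,68), and the upper pin (brass) partly beyond it at (390,25). Now I measure the bore the same way as the pin.

```bash
cat > bore.py <<'E'
from h import *
def bore(f,zt,c0):
    """eye top at zt; c0 rough pixel. Hole rim centre from brightness of the lid face"""
    px=f["px"] if "px" in f else f["pixels"]; g=px.astype(int); 
    lid=(g.min(2)>120)&(g.max(2)-g.min(2)<35); lid=lid.astype(np.uint8)
    cs,h=cv2.findContours(lid,cv2.RETR_CCOMP,cv2.CHAIN_APPROX_NONE)
    best=[c for c,hh in zip(cs,h[0]) if hh[3]>=0 and len(c)>20 and np.hypot(*(c[:,0].mean(0)-c0))<15]
    best=max(best,key=cv2.contourArea); (x,y),ax,an=cv2.fitEllipse(cv2.convexHull(best)); return (x,y),ax,ray(f,(x,y),zt)
E
python3 - <<'E'
from bore import *
f=dict(np.load("w4.npz")); zt=.163+.0884
try: print(bore(f,zt,np.array([394,68])/1.4))
except Exception as e: print("x",e)
for u in((378,68),(411,68),(394,51),(394,84),(394,29)): print(u,ray(f,np.array(u)/1.4,zt).round(4))
for v in range(30,66,3): print(v,f["px"][v,270:296:2].mean(-1).astype(int), f["px"][v,282])
E
```

```text
((281.818603515625, 47.34160232543945), (22.88547134399414, 23.68614959716797), array([0.64743575, 0.17830859, 0.2514    ]))
(378, 68) [0.6418 0.1811 0.2514]
(411, 68) [0.6525 0.1746 0.2514]
(394, 51) [0.65   0.183  0.2514]
(394, 84) [0.644  0.173  0.2514]
(394, 29) [0.654  0.1895 0.2514]
30 [190 187 189 190 190 189 189 190 191 193 192 192 192] [188 185 196]
33 [190 188 189 191 190 186 188 191 192 192 193 192 191] [187 186 193]
36 [191 188 189 189 168 155 141 154 177 188 192 193 193] [144 139 141]
39 [191 185 159 106 109 105 105 104 101 101 167 188 194] [110 103 102]
42 [190 129 108 110 108 178 144 146 103  98  98 165 192] [146 140 147]
45 [189 106 128 195 177 142 193 195 189 178  98 114 190] [213 195 171]
48 [170 131 199 148 155 159 155 195 194 191 184 103 192] [197 171  97]
51 [189 194 194 151 154 156 156 134 195 196 191 149 190] [198 174  96]
54 [190 192 195  86 125 139 108 178 197 197 193 192 194] [136 112  76]
57 [189 188 193 169 174 173 175 193 195 196 192 193 194] [177 172 176]
60 [191 189 190 192 190 192 192 193 192 191 194 194 194] [190 188 199]
63 [191 190 191 192 192 191 192 194 192 193 194 193 194] [189 188 199]
```

Call:
jog_arm([
  {"dx":1.7,"dy":0,"dz":0,"wx":0,"wy":0,"wz":0,"hand":1},
  {"dx":1.8,"dy":0,"dz":0,"wx":0,"wy":0,"wz":0,"hand":1},
  {"dx":1.7,"dy":0,"dz":0,"wx":0,"wy":0,"wz":0,"hand":1},
  {"dx":0,"dy":0,"dz":0,"wx":0,"wy":0,"wz":0,"hand":1},
  {"dx":0,"dy":-0.08,"dz":-1.05,"wx":0,"wy":0,"wz":0,"hand":1},
  {"dx":0,"dy":-0.08,"dz":-1.05,"wx":0,"wy":0,"wz":0,"hand":1},
  {"dx":0,"dy":-0.09,"dz":-1.05,"wx":0,"wy":0,"wz":0,"hand":1},
  {"dx":0,"dy":0,"dz":0,"wx":0,"wy":0,"wz":0,"hand":1},
])

```text
time_s: 8.43
tcp_pos: [0.6081, 0.1196, 0.2459]
ee_rot: [-69.5, 90.0, 169.3]
force: [0.2, 0.5, -4.0]
finger_gap: 0.132
```

Run:
```python
from bore import *
s,p,Rm=pose(); print(p,s["finger_gap"],s["force"],s["torque"],np.degrees(np.arctan2(Rm[1,1],Rm[0,1])))
f=grab_frame("wrist"); W=cloud(f); zt=p[2]-.0462
np.savez("w5.npz",W=W,px=f["pixels"],eye=f["eye"],A=att(f),K=f["camera_matrix"],k1=f["k1"])
c=f["pixels"][20:140,215:345]; cv2.imwrite("pics/w5.png",cv2.resize(c,None,fx=5,fy=5,interpolation=cv2.INTER_CUBIC)[...,::-1])
try: print(bore(f,zt,np.array([282,90])))
except Exception as e: print("x",e)
```

```text
[0.60805637 0.11955573 0.24586625] 0.13232135584889262 [ 0.24031018  0.46252322 -4.033176  ] [-0.18265091  0.09181666  0.06431106] -31.215371228095893
x max() iterable argument is empty
```

View pics/w5.png

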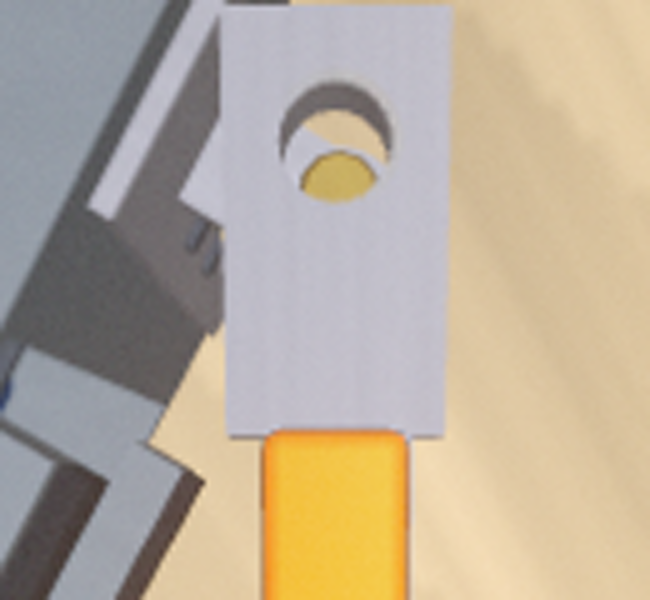

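The crop shows the bore rim centred at (336,141) and the brass pin top seen through it, its top arc at (340,150) and centre about (340,189).

Run:
```python
from bore import *
f=dict(np.load("w5.npz")); p=np.array([.60806,.11956,.24587])
C=lambda u,z: ray(f,(u[0]/5+215-.4,u[1]/5+20-.4),z)[:2]
zt=.1997; B=C((336.5,141.5),zt); 
print("bore",B,[C(u,zt).round(4) for u in((280,141),(393,141),(336,80),(336,203))])
print("pin top arc pts",[C(u,.177).round(4) for u in((302,187),(310,167),(322,155),(340,150),(358,155),(369,167),(376,185))])
pts=np.array([C(u,.177) for u in((302,187),(310,167),(322,155),(340,150),(358,155),(369,167),(376,185))])
from scipy.optimize import least_squares
r=least_squares(lambda q:np.hypot(*(pts-q[:2]).T)-q[2],[*pts.mean(0),.004]).x; print("circle",r)
P=r[:2]; d=P-B; a=np.radians(-31.2); print("d",d,"dy",d@[np.cos(a),np.sin(a)],"dz",d@[np.sin(a),-np.cos(a)])
y=np.array([np.cos(np.radians(58.7)),np.sin(np.radians(58.7))]); print("kin bore",p[:2]+.105*y)
```

```text
bore [0.66201937 0.20769927] [array([0.6569, 0.2109]), array([0.6672, 0.2046]), array([0.6651, 0.2129]), array([0.6588, 0.2025])]
pin top arc pts [array([0.6581, 0.209 ]), array([0.66  , 0.2105]), array([0.662 , 0.2108]), array([0.6641, 0.2102]), array([0.6656, 0.2086]), array([0.6661, 0.2068]), array([0.6658, 0.2047])]
circle [0.66171396 0.20644536 0.00442203]
d [-0.0003054  -0.00125392] dy 0.0003883296014322476 dz 0.0012307623151101054
kin bore [0.66260951 0.20927818]
```

Call:
jog_arm([
  {"dx":0,"dy":0.04,"dz":0.12,"wx":0,"wy":0,"wz":0,"hand":1},
  {"dx":0.25,"dy":0,"dz":0,"wx":0,"wy":0,"wz":0,"hand":1},
  {"dx":0.25,"dy":0,"dz":0,"wx":0,"wy":0,"wz":0,"hand":1},
  {"dx":0.1,"dy":0,"dz":0,"wx":0,"wy":0,"wz":0,"hand":1},
  {"dx":0.1,"dy":0,"dz":0,"wx":0,"wy":0,"wz":0,"hand":1},
  {"dx":0.05,"dy":0,"dz":0,"wx":0,"wy":0,"wz":0,"hand":1},
  {"dx":0,"dy":0,"dz":0,"wx":0,"wy":0,"wz":0,"hand":1},
])

```text
time_s: 9.35
tcp_pos: [0.6074, 0.1173, 0.2386]
ee_rot: [-57.2, 90.0, -178.5]
force: [-0.3, -1.0, -4.0]
finger_gap: 0.13
```

Run:
```python
from bore import *
s,p,Rm=pose(); print(p,s["force"],s["torque"],np.degrees(np.arctan2(Rm[1,1],Rm[0,1])))
```

```text
[0.60736485 0.11729928 0.23857087] [-0.31811889 -0.95132343 -3.98464918] [ 0.02099402  0.01645033 -0.00961114] -31.281359765544238
```

Call:
jog_arm([
  {"dx":0.1,"dy":0,"dz":0,"wx":0,"wy":0,"wz":0,"hand":1},
  {"dx":0.1,"dy":0,"dz":0,"wx":0,"wy":0,"wz":0,"hand":1},
  {"dx":0,"dy":0,"dz":0,"wx":0,"wy":0,"wz":0,"hand":1},
])

```text
time_s: 9.72
tcp_pos: [0.6074, 0.1173, 0.2365]
ee_rot: [-39.6, 90.0, -160.9]
force: [0.1, -0.5, -3.5]
finger_gap: 0.133
```

Run:
```python
from bore import *
s,p,Rm=pose(); print(p,s["force"],s["torque"])
f=grab_frame("wrist"); np.savez("w6.npz",px=f["pixels"],eye=f["eye"],A=att(f),K=f["camera_matrix"],k1=f["k1"])
c=f["pixels"][20:140,215:345]; cv2.imwrite("pics/w6.png",cv2.resize(c,None,fx=5,fy=5,interpolation=cv2.INTER_CUBIC)[...,::-1])
```

```text
[0.60735542 0.11728463 0.2364516 ] [ 0.06531733 -0.50639728 -3.5414518 ] [-0.06330463  0.03299508  0.00623949]
```

Call:
jog_arm([
  {"dx":0.1,"dy":0,"dz":0,"wx":0,"wy":0,"wz":0,"hand":1},
  {"dx":0.1,"dy":0,"dz":0,"wx":0,"wy":0,"wz":0,"hand":1},
  {"dx":0,"dy":0,"dz":0,"wx":0,"wy":0,"wz":0,"hand":1},
])

```text
time_s: 10.15
tcp_pos: [0.6073, 0.1173, 0.2344]
ee_rot: [-49.8, 90.0, -171.1]
force: [0.6, -0.7, -4.7]
finger_gap: 0.136
```

Run:
```python
from bore import *
s,p,Rm=pose(); print(p,s["force"],s["torque"])
```

```text
[0.60734288 0.1172834  0.23444598] [ 0.55374531 -0.68643551 -4.68801857] [ 0.00065139 -0.00962522  0.01086214]
```

Call:
jog_arm([
  {"dx":0.15,"dy":0,"dz":0,"wx":0,"wy":0,"wz":0,"hand":1},
  {"dx":0.15,"dy":0,"dz":0,"wx":0,"wy":0,"wz":0,"hand":1},
  {"dx":0.15,"dy":0,"dz":0,"wx":0,"wy":0,"wz":0,"hand":1},
  {"dx":0,"dy":0,"dz":0,"wx":0,"wy":0,"wz":0,"hand":1},
])

```text
time_s: 10.65
tcp_pos: [0.6073, 0.1172, 0.2299]
ee_rot: [-44.4, 90.0, -165.6]
force: [-0.3, -0.6, -2.9]
finger_gap: 0.134
```

Run:
```python
from bore import *
s,p,Rm=pose(); print(p,s["force"],s["torque"])
f=grab_frame("wrist"); np.savez("w6.npz",px=f["pixels"],eye=f["eye"],A=att(f),K=f["camera_matrix"],k1=f["k1"])
c=f["pixels"][20:140,215:345]; cv2.imwrite("pics/w6.png",cv2.resize(c,None,fx=5,fy=5,interpolation=cv2.INTER_CUBIC)[...,::-1])
```

```text
[0.60732918 0.11724242 0.22988625] [-0.28461668 -0.58977033 -2.89185464] [-0.04252904 -0.02249104 -0.00875553]
```

View pics/w6.png

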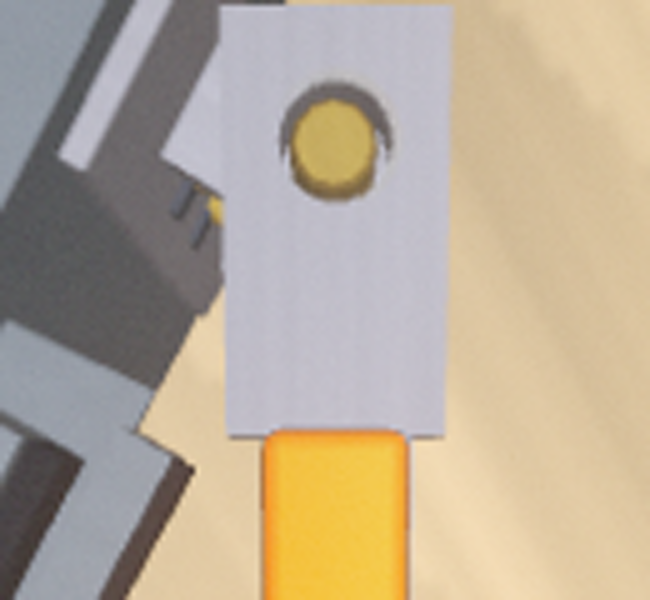

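The pin is centred inside the bore at (334,143), so the eye is engaged. I keep lowering.

Call:
jog_arm([
  {"dx":0.2,"dy":0,"dz":0,"wx":0,"wy":0,"wz":0,"hand":1},
  {"dx":0.2,"dy":0,"dz":0,"wx":0,"wy":0,"wz":0,"hand":1},
  {"dx":0.2,"dy":0,"dz":0,"wx":0,"wy":0,"wz":0,"hand":1},
  {"dx":0.2,"dy":0,"dz":0,"wx":0,"wy":0,"wz":0,"hand":1},
  {"dx":0.1,"dy":0,"dz":0,"wx":0,"wy":0,"wz":0,"hand":1},
  {"dx":0.1,"dy":0,"dz":0,"wx":0,"wy":0,"wz":0,"hand":1},
  {"dx":0,"dy":0,"dz":0,"wx":0,"wy":0,"wz":0,"hand":1},
])

```text
time_s: 11.58
tcp_pos: [0.6074, 0.1173, 0.2201]
ee_rot: [-133.4, 90.0, 105.3]
force: [0.3, 0.6, -4.5]
finger_gap: 0.134
```

Call:
jog_arm([
  {"dx":0.08,"dy":0,"dz":0,"wx":0,"wy":0,"wz":0,"hand":1},
  {"dx":0.06,"dy":0,"dz":0,"wx":0,"wy":0,"wz":0,"hand":1},
  {"dx":0,"dy":0,"dz":0,"wx":0,"wy":0,"wz":0,"hand":1},
  {"dx":0,"dy":0,"dz":0,"wx":0,"wy":0,"wz":0,"hand":1},
])

```text
time_s: 12.08
tcp_pos: [0.6074, 0.1173, 0.2187]
ee_rot: [113.3, 90.0, -7.9]
force: [-0.8, -0.0, -3.8]
finger_gap: 0.135
```

Call:
jog_arm([
  {"dx":0.05,"dy":0,"dz":0,"wx":0,"wy":0,"wz":0,"hand":1},
  {"dx":0.05,"dy":0,"dz":0,"wx":0,"wy":0,"wz":0,"hand":1},
  {"dx":0,"dy":0,"dz":0,"wx":0,"wy":0,"wz":0,"hand":1},
  {"dx":0,"dy":0,"dz":0,"wx":0,"wy":0,"wz":0,"hand":1},
])

```text
time_s: 12.58
tcp_pos: [0.6074, 0.1173, 0.2177]
ee_rot: [-44.6, 90.0, -165.9]
force: [0.5, -0.2, -2.7]
finger_gap: 0.129
```

Call:
jog_arm([
  {"dx":0.04,"dy":0,"dz":0,"wx":0,"wy":0,"wz":0,"hand":1},
  {"dx":0.02,"dy":0,"dz":0,"wx":0,"wy":0,"wz":0,"hand":1},
  {"dx":0,"dy":0,"dz":0,"wx":0,"wy":0,"wz":0,"hand":1},
])

```text
time_s: 12.95
tcp_pos: [0.6074, 0.1173, 0.2171]
ee_rot: [65.5, 90.0, -55.8]
force: [0.8, 0.4, -4.5]
finger_gap: 0.13
```

Call:
jog_arm([
  {"dx":0.05,"dy":0,"dz":0,"wx":0,"wy":0,"wz":0,"hand":1},
  {"dx":0,"dy":0,"dz":0,"wx":0,"wy":0,"wz":0,"hand":1},
  {"dx":0,"dy":0,"dz":0,"wx":0,"wy":0,"wz":0,"hand":1},
])

```text
time_s: 13.32
tcp_pos: [0.6074, 0.1172, 0.2169]
ee_rot: [106.8, 90.0, -14.5]
force: [-1.8, -0.8, 0.1]
finger_gap: 0.128
```

Run:
```python
from bore import *
s,p,Rm=pose(); print(p,s["force"],s["torque"])
```

```text
[0.60738072 0.11718947 0.21689242] [-1.81517299 -0.79209986  0.05926239] [-0.17608631  0.22163305  0.0542973 ]
```

The weight is taken (Fz rose from -4 to 0 N), so the door is seated, about 30° open. Now I swing it along an arc about the pin.

Call:
jog_arm([
  {"dx":0,"dy":-0.42,"dz":-0.008,"wx":0.04,"wy":0,"wz":0,"hand":1},
  {"dx":0,"dy":-0.63,"dz":-0.019,"wx":0.06,"wy":0,"wz":0,"hand":1},
  {"dx":0,"dy":-0.63,"dz":-0.019,"wx":0.06,"wy":0,"wz":0,"hand":1},
  {"dx":0,"dy":-0.42,"dz":-0.008,"wx":0.04,"wy":0,"wz":0,"hand":1},
  {"dx":0,"dy":0,"dz":0,"wx":0,"wy":0,"wz":0,"hand":1},
  {"dx":0,"dy":0,"dz":0,"wx":0,"wy":0,"wz":0,"hand":1},
])

```text
time_s: 14.08
tcp_pos: [0.5908, 0.1299, 0.2168]
ee_rot: [153.7, 90.0, 21.0]
force: [-1.1, -0.8, -0.7]
finger_gap: 0.131
```

Run:
```python
from bore import *
s,p,Rm=pose(); a=np.degrees(np.arctan2(Rm[1,1],Rm[0,1])); v=p[:2]-[.6617,.2065]; print(p,s["force"],s["torque"],a,np.hypot(*v),np.degrees(np.arctan2(v[1],v[0]))%360-90-180)
```

```text
[0.59084494 0.12988898 0.21682516] [-1.0620484  -0.8010517  -0.70602039] [-0.01364202 -0.16696427 -0.03980902] -42.692933685609134 0.10435366790653397 -42.76474011436406
```

Call:
jog_arm([
  {"dx":0,"dy":-0.42,"dz":-0.008,"wx":0.04,"wy":0,"wz":0,"hand":1},
  {"dx":0,"dy":-0.42,"dz":-0.008,"wx":0.04,"wy":0,"wz":0,"hand":1},
  {"dx":0,"dy":-0.42,"dz":-0.008,"wx":0.04,"wy":0,"wz":0,"hand":1},
  {"dx":0,"dy":0,"dz":0,"wx":0,"wy":0,"wz":0,"hand":1},
])

```text
time_s: 14.58
tcp_pos: [0.5821, 0.139, 0.2168]
ee_rot: [137.0, 90.0, -2.6]
force: [-0.2, -0.7, -0.9]
finger_gap: 0.133
```

Call:
jog_arm([
  {"dx":0,"dy":-0.21,"dz":-0.002,"wx":0.02,"wy":0,"wz":0,"hand":1},
  {"dx":0,"dy":-0.21,"dz":-0.002,"wx":0.02,"wy":0,"wz":0,"hand":1},
  {"dx":0,"dy":-0.21,"dz":-0.002,"wx":0.02,"wy":0,"wz":0,"hand":1},
  {"dx":0,"dy":0,"dz":0,"wx":0,"wy":0,"wz":0,"hand":1},
])

```text
time_s: 15.08
tcp_pos: [0.578, 0.144, 0.2167]
ee_rot: [135.0, 90.0, -8.1]
force: [1.8, -0.9, 1.5]
finger_gap: 0.129
```

```bash
cat > st.py <<'E'
from bore import *
s,p,Rm=pose(); a=np.degrees(np.arctan2(Rm[1,1],Rm[0,1])); v=p[:2]-[.6617,.2065]; print(p.round(4),"tool-F",(Rm.T@s["force"]).round(2),"M",s["torque"].round(2),a+180,np.hypot(*v),np.degrees(np.arctan2(v[1],v[0]))%360-90)
E
python3 st.py
```

```text
[0.578  0.144  0.2167] tool-F [-1.51  1.82 -0.89] M [-0.26 -0.52 -0.22] 126.93130866544985 0.10447926088322328 126.74208458165745
```

Call:
jog_arm([
  {"dx":0,"dy":-0.21,"dz":-0.002,"wx":0.02,"wy":0,"wz":0,"hand":1},
  {"dx":0,"dy":-0.21,"dz":-0.002,"wx":0.02,"wy":0,"wz":0,"hand":1},
  {"dx":0,"dy":0,"dz":0,"wx":0,"wy":0,"wz":0,"hand":1},
])

```text
time_s: 15.45
tcp_pos: [0.5754, 0.1474, 0.2168]
ee_rot: [136.4, 90.0, -9.0]
force: [0.2, -2.3, 2.0]
finger_gap: 0.133
```

```bash
python3 st.py
```

```text
[0.5754 0.1474 0.2168] tool-F [-2.    2.01  1.09] M [-0.41 -0.53 -0.3 ] 124.63052474166642 0.10456607266836317 124.41951023277394
```

Call:
jog_arm([
  {"dx":0,"dy":-0.21,"dz":-0.002,"wx":0.02,"wy":0,"wz":0,"hand":1},
  {"dx":0,"dy":-0.21,"dz":-0.002,"wx":0.02,"wy":0,"wz":0,"hand":1},
  {"dx":0,"dy":0,"dz":0,"wx":0,"wy":0,"wz":0,"hand":1},
])

```text
time_s: 15.82
tcp_pos: [0.5731, 0.1509, 0.2167]
ee_rot: [133.5, 90.0, -14.1]
force: [-0.6, -2.6, 4.3]
finger_gap: 0.13
```

```bash
python3 st.py
```

```text
[0.5731 0.1509 0.2167] tool-F [-4.27  1.92  1.88] M [-0.5  -0.43 -0.23] 122.33858759638377 0.10461012464142955 122.09432836185965
```

Call:
jog_arm([
  {"dx":0,"dy":-0.21,"dz":-0.002,"wx":0.02,"wy":0,"wz":0,"hand":1},
  {"dx":0,"dy":-0.1,"dz":-0.001,"wx":0.01,"wy":0,"wz":0,"hand":1},
  {"dx":0,"dy":0,"dz":0,"wx":0,"wy":0,"wz":0,"hand":1},
])

```text
time_s: 16.2
tcp_pos: [0.5715, 0.1535, 0.2167]
ee_rot: [176.1, 90.0, 26.7]
force: [0.2, -2.6, 4.6]
finger_gap: 0.135
```

```bash
python3 st.py
```

```text
[0.5715 0.1535 0.2167] tool-F [-4.6   2.4   1.14] M [-0.54 -0.32 -0.18] 120.62796563502546 0.10463083560770646 120.43981299514428
```

Call:
jog_arm([
  {"dx":0,"dy":-0.1,"dz":-0.001,"wx":0.01,"wy":0,"wz":0,"hand":1},
  {"dx":0,"dy":-0.1,"dz":-0.001,"wx":0.01,"wy":0,"wz":0,"hand":1},
  {"dx":0,"dy":0,"dz":0,"wx":0,"wy":0,"wz":0,"hand":1},
])

```text
time_s: 16.58
tcp_pos: [0.5705, 0.1552, 0.2166]
ee_rot: [-39.9, 90.0, 169.6]
force: [-2.3, -3.4, 4.5]
finger_gap: 0.133
```

```bash
python3 st.py
```

```text
[0.5705 0.1552 0.2166] tool-F [-4.52  1.79  3.64] M [-0.54 -0.25 -0.16] 119.48398752075026 0.10465049900053125 119.32800122398541
```

Call:
jog_arm([
  {"dx":0,"dy":-0.1,"dz":-0.001,"wx":0.01,"wy":0,"wz":0,"hand":1},
  {"dx":0,"dy":0,"dz":0,"wx":0,"wy":0,"wz":0,"hand":1},
  {"dx":0,"dy":0,"dz":0,"wx":0,"wy":0,"wz":0,"hand":1},
])

```text
time_s: 16.95
tcp_pos: [0.57, 0.1561, 0.2166]
ee_rot: [-46.9, 90.0, 162.0]
force: [-1.6, -2.8, 5.7]
finger_gap: 0.135
```

```bash
python3 st.py
```

```text
[0.57   0.1561 0.2166] tool-F [-5.67  1.68  2.72] M [-0.55 -0.24 -0.16] 118.92793045283543 0.10465683176982137 118.80094902486402
```

Call:
jog_arm([
  {"dx":0,"dy":-0.1,"dz":-0.001,"wx":0.01,"wy":0,"wz":0,"hand":1},
  {"dx":0,"dy":0,"dz":0,"wx":0,"wy":0,"wz":0,"hand":1},
  {"dx":0,"dy":0,"dz":0,"wx":0,"wy":0,"wz":0,"hand":1},
])

```text
time_s: 17.32
tcp_pos: [0.5695, 0.1569, 0.2166]
ee_rot: [-43.1, 90.0, 165.3]
force: [-1.9, -2.8, 4.8]
finger_gap: 0.132
```

```bash
python3 st.py
```

```text
[0.5695 0.1569 0.2166] tool-F [-4.81  1.51  3.02] M [-0.51 -0.16 -0.25] 118.35783439861191 0.10467113781774776 118.27264572877976
```

Call:
jog_arm([
  {"dx":0,"dy":-0.1,"dz":-0.001,"wx":0.01,"wy":0,"wz":0,"hand":1},
  {"dx":0,"dy":0,"dz":0,"wx":0,"wy":0,"wz":0,"hand":1},
  {"dx":0,"dy":0,"dz":0,"wx":0,"wy":0,"wz":0,"hand":1},
])

```text
time_s: 17.7
tcp_pos: [0.5694, 0.1573, 0.2166]
ee_rot: [84.5, 89.9, -67.7]
force: [0.4, -6.0, 4.2]
finger_gap: 0.134
```

```bash
python3 st.py
```

```text
[0.5694 0.1573 0.2166] tool-F [-4.17  5.49  2.48] M [-1.12 -0.49  0.37] 117.7983092888834 0.1046223944515011 118.03370285157587
```

The stop is reached: lateral force rose to 5.5 N and motion stalled. Now I release and go up.

Call:
jog_arm([
  {"dx":0,"dy":0,"dz":0,"wx":0,"wy":0,"wz":0,"hand":0.6},
  {"dx":0,"dy":0,"dz":0,"wx":0,"wy":0,"wz":0,"hand":0.4},
  {"dx":0,"dy":0,"dz":0,"wx":0,"wy":0,"wz":0,"hand":0.3},
  {"dx":0,"dy":0,"dz":0,"wx":0,"wy":0,"wz":0,"hand":0.2},
  {"dx":0,"dy":0,"dz":0,"wx":0,"wy":0,"wz":0,"hand":0.2},
])

```text
time_s: 18.32
tcp_pos: [0.5691, 0.1579, 0.2165]
ee_rot: [-44.3, 90.0, 163.5]
force: [0.1, -0.3, 0.6]
finger_gap: 0.398
```

```bash
cat > chk.py <<'E'
from h import *
f=grab_frame("wrist"); W=cloud(f); z=W[...,2]; s,p,_=pose(); print(p,s["finger_gap"],s["force"])
px=f["pixels"]; hsv=cv2.cvtColor(px,cv2.COLOR_RGB2HSV)
k=(hsv[...,0]>8)&(hsv[...,0]<28)&(hsv[...,1]>150)&(np.abs(z-.2)<.012)
q=W[k]; print(k.sum(),q.mean(0).round(4) if k.sum() else "",cv2.minAreaRect((q[:,:2]*1000).astype(np.float32)) if k.sum()>5 else "")
save(f,"pics/w7.png")
E
python3 chk.py
```

```text
[0.56915372 0.1578702  0.21658337] 0.40132330815617434 [-0.87594957  0.33706856  0.8486182 ]
2925 [0.6111 0.1791 0.2003] ((607.2549438476562, 177.24252319335938), (57.90194320678711, 13.69204330444336), 28.52422523498535)
```

Call:
jog_arm([
  {"dx":-1,"dy":0,"dz":0,"wx":0,"wy":0,"wz":0,"hand":0.2},
  {"dx":-3,"dy":0,"dz":0,"wx":0,"wy":0,"wz":0,"hand":0.2},
  {"dx":-3,"dy":0,"dz":0,"wx":0,"wy":0,"wz":0,"hand":0.2},
  {"dx":-3,"dy":0,"dz":0,"wx":0,"wy":0,"wz":0,"hand":0.2},
  {"dx":0,"dy":0,"dz":0,"wx":0,"wy":0,"wz":0,"hand":0.2},
  {"dx":0,"dy":0,"dz":0,"wx":0,"wy":0,"wz":0,"hand":0.2},
])

```text
time_s: 19.12
tcp_pos: [0.5692, 0.1578, 0.3163]
ee_rot: [-8.6, 90.0, -160.9]
force: [-0.5, 0.3, 0.0]
finger_gap: 0.405
```

```bash
python3 chk.py
python3 - <<'E'
from bore import *
f=grab_frame("wrist"); f["px"]=f["pixels"]; W=cloud(f); z=W[...,2]
k=(np.abs(z-.172)<.008)&(np.hypot(W[...,0]-.662,W[...,1]-.2065)<.04)&(f["px"].min(2)>120); print("eye top z (true .171, cam bias ~+.0015)",np.median(z[k]),k.sum())
k=(np.abs(z-.1965)<.003)&(np.hypot(W[...,0]-.535,W[...,1]-.24)<.2); k[300:]=0
c=max(cv2.findContours(k.astype(np.uint8),cv2.RETR_EXTERNAL,cv2.CHAIN_APPROX_NONE)[0],key=len)
for u in cv2.approxPolyDP(c,4,True)[:,0]: print(u,ray(f,u,.195)[:2].round(4))
E
```

```text
[0.56905707 0.15780299 0.3157621 ] 0.397870087514575 [ 0.18013274  0.81388303 -0.28241549]
1392 [0.5921 0.1689 0.1998] ((567.2760620117188, 155.88294982910156), (147.97044372558594, 13.197269439697266), 28.23430633544922)
eye top z (true .171, cam bias ~+.0015) 0.17248016388719545 1456
[247  28] [0.673  0.2407]
[59 33] [0.6065 0.364 ]
[104 299] [0.4116 0.2583]
[149 293] [0.4373 0.2237]
[186 299] [0.4476 0.1915]
[209 265] [0.4884 0.1868]
[224 259] [0.4998 0.1776]
[230 248] [0.5116 0.1774]
[245 250] [0.516  0.1651]
[244 299] [0.4725 0.1449]
[270 299] [0.4835 0.124 ]
[266 126] [0.6173 0.1965]
[251 125] [0.6125 0.2072]
```

View pics/w7.png

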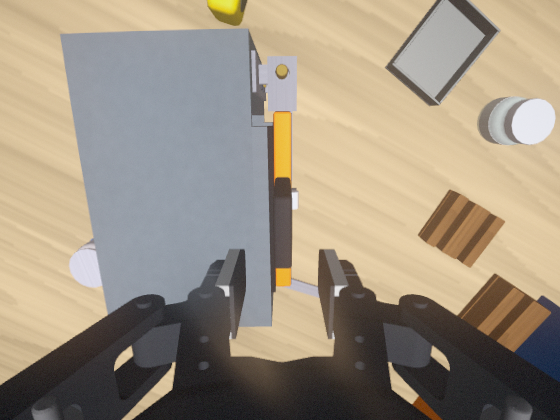

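The picture shows the door shut, parallel to the frame at (283,200). The pin shows through the eye at (282,71), and the gripper is clear. I hand in the job.

```bash
python3 -c "
from rig import bot; print(bot.close_job())"
```

```text
the job is handed in; nothing more can be done
None
```

The door is hung on both pins and shut, and the job was handed in at about 19 s with no verdict reported.

**What I did:**
- I took the larger orange door out of the 120 mm stand by its tab.
- I found the upper pin with the wrist camera and lined the bore up with it by looking through the eye.
- I lowered the door in small steps until its weight was taken, about 30° open, then swung it past the roller to the stop.
- I released the tab and raised the gripper 10 cm.

**What the checks showed:**
- **Fully down:** the upper eye's top read 0.1725 m. Less the camera's bias of about +1.5 mm, that matches the expected 0.171 m. The pin shows through the upper bore. I did not see the lower eye directly; it is inferred from the upper one and the door standing upright.
- **Shut:** the door's angle measured 118.2–118.5°, and the cabinet's 118.3–119.0° from different views. They agree to within about 1°, against the 3.4° allowed.
- **Forces:** at the ends of the moves, where I read it, the wrist force stayed under about 8 N. The stop showed as a sideways force of 5.5 N, and there was no sign of contact after letting go.
- **Other things:** I steered clear of them and saw none out of place in the last view, but I did not measure them again at the end.

My first two move calls were refused because they left out some keys. Nothing moved, and I sent them again. I viewed 11 pictures, more than the planned 8 but within the limit of 12.

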